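# Advance the length stop by four clicks and lock it

### The arm

A 6-joint arm with a two-finger parallel gripper is mounted at the origin on the work surface; the furniture and walls round the work are solid. World frame = base frame: x ahead of the robot, y to its left, z up, the work surface at z = 0. Lengths are in mm, angles in degrees, forces in N, time in s.
With the tool pointing down it reaches from about 250 to 800 mm from the base axis. Payload 3.9 kg.
Tool frame: the origin (TCP) lies on the front face of the gripper's body, between the roots of the fingers; the fingertips stand 73 mm ahead of it and the grasp point (between the pads) lies 54 mm ahead of it (env.tcp_to_grasp is the distance from the TCP to the grasp point, in mm); z points along the fingers, y is the line along which they close (so a half turn about z gives the same grasp; the last joint's range is limited). The gripper opens to 85 mm and grips with 20 to 120 N. Pads are 22 mm wide; open, the fingers measure 114 mm over their backs; the gripper's body (76 mm by 85 mm) begins 54 mm behind the grasp point. The pads swing forward as they close: fully open they stand 13 mm farther back than shut.
Start: joints at [67.494, 14.897, -7.913, 67.191, 0, 90], TCP at [200.953, 485.009, 303.904] pointing down, gripper open.
Joint ranges: [-159.42, 159.42], [-47.68, 98.78], [-73.54, 78.23], [-108.79, 121.32], [-90, 84.71], [-180, 180]. Speed limits (degrees/s): [147.25, 147.25, 180, 180, 180, 180].

### API

Orientations are given as [roll, pitch, yaw] about the fixed x, y, z axes, in that order (R = Rz(yaw) Ry(pitch) Rx(roll)).
In Python, from bench import env gives the robot as it stands.
- The arm moves only by the shell command python3 -m crank 'ROWS' [OPENING] [FORCE]. ROWS is 1 to 20 rows, parted by semicolons, with the numbers parted by commas; each row has 6 numbers: dx, dy, dz in shares of the most that a row can go, 1 being 62.5 mm, then a rotation vector rx, ry, rz in fractions of the full range, 1 being 90 degrees; each row shifts and turns the commanded pose from where the row before left it, along the tool's axes as they then stand; what a row does not reach is not made up. A row lasts 1/8 s, in which the tool goes at most 62.5 mm and 10.7 degrees, less where a joint would pass 70% of its speed; a pose out of reach is approached as far as the arm can. OPENING is the finger opening in mm, set as the command begins (- or left out keeps the last). The fingers move at their own pace and stop on an object; FORCE is the grip in N (left out, the last holds). Time passes only in rows, so rows that do not move let the fingers close. It prints the time, the measured TCP pose, the force, the opening and the grip force at its end. A shift or turn number past 1, either way, is cut back to 1. Input that does not fit is refused with a message, and nothing moves.
- env.get_state(): the state, without advancing time (a new reading comes with each control period).
- env.snapshot(name): name is "side" or "top"; returns the picture (480x640x3 uint8, blue, green, red); there is no depth.
- env.camera_model(name): a dict with "fx", "fy", "cx", "cy" (pixels), "D" ([k1, k2, p1, p2, k3] as OpenCV has them; the pictures are not rectified), "pose" (4x4, takes a point from camera to world coordinates). Camera axes: x right, y down, z forward; pixel columns grow to the right and rows downward; lengths in mm; the calibration is good to about 2 mm. A picture is of the moment at which its call begins. camera_model takes no time and is no camera call.
- env.finish_job(): hands the job in; it is judged then, once.
The state is a dict: "t": time; "joints": joint angles; "joint_velocities": joint speeds; "joint_efforts": joint torques, N m; "eef_pos": TCP position; "tcp_rot": TCP orientation; "ft_force": force on the tool from outside, world axes, zero at the start; "ft_torque": the same for the moment, N m; "grip_width": finger opening in mm; "grasp_force": force on a finger pad.
Only numpy, scipy, OpenCV 4.12 (cv2) and the standard library are available. Lean on these libraries where they do the work, as an engineer would, in place of code of your own. Each camera call takes 0.05 s, during which the arm holds its last target. There are 200 camera calls.

### The job

Advance the length stop: with a fingertip against the dial's lug, push the dial clockwise (seen from above) by exactly four clicks from where it stands, without going past the fourth. Then push the lock slide's tab fully home, away from the robot, with the fingertip, and leave it. Only push, gently: do not pinch or force the dial or the slide, and leave the loose things round the stop where they stand.

Things in the scene. Friction and masses are not known exactly. Their poses are not given: they have to be found in the camera images.
- stop_block: Adjustable length stop, fixed to the table: grey block 104 mm (its x) by 190 mm (its y), 36 mm high, on a flange 124x206x8 mm; origin under its centre, on the table. Its x axis points roughly away from the robot, its y axis left. On top: a round dial (left) and a lock slide (right). A 16 mm stop rod stands out of its left end and comes out 2 mm more with each click.
- dial_head: Round base of the dial, a steel disc 94 mm across and 3 mm thick with black click marks, fixed on the block's top face (36 mm above the table), turned to a different yaw each time; origin under its centre, on the dial's axis.
- dial_axis (a point): Point on the dial's vertical axis at the level of the dial's top face, 51 mm above the table; it lies at x = 0, y = +35 mm in the block's frame. The dial is an aluminium disc 74 mm across with a flat top; only its low centre cap (16 mm across, 2 mm high) and the finger lug rise from it.
- lug_top (a point): Centre of the top of the dial's finger lug, which turns with the dial: an upright steel bar 27 mm from the dial's axis, 18 mm long radially, 9 mm thick round the circle; it rises from the dial's face at 51 mm to 76 mm above the table; the point is 76 mm above the table. Pushing it sideways, round the circle, turns the dial.
- click_dial (a joint): Dial angle, rad, growing clockwise seen from above, 0 to 4.19. Click stops every 0.419 (24 degrees) from 0. It starts at rest in the first stop, 0, against its end stop, where the lug lies at 120 degrees from the x axis of dial_head, counter-clockwise from above. A sprung detent holds each stop: about 6 N at the lug's middle pushes it half way to the next, then the dial snaps on to it by itself.
- lock_slide (a joint): Travel of the lock slide, m: 0 is open (nearest the robot), 0.025 is locked (pushed fully home along the block's +x, against its end stop). It slides with 1.5 N of friction and stays where it is left; it starts within 3 mm of open.
- lock_tab (a point): Centre of the near face of the lock slide's upright tab (26 mm wide along the block's y, 10 mm thick, its top 61 mm above the table); moves with the slide. This point is 50 mm above the table, and with the slide open it lies at x = -17 mm, y = -68 mm in the block's frame.
- star_knob_1: Bystander, loose: black star knob 37 mm across, 42 mm high, its steel stud pointing up; origin under its centre
- bolt_m10_0: Bystander, loose: steel hexagon bolt standing on its head, 19 mm across, 52 mm high; origin under its centre
- tape_measure: Bystander, loose: yellow tape measure standing on edge, 34x86x68 mm; origin under its centre
- small_carton: Bystander, loose: small brown cardboard carton, 50x70x40 mm; origin under its centre
- wax_tin: Bystander, loose: round green tin with a lid, 66 mm across, 49 mm high; origin under its centre

How it is judged:
By the outcome, as a careful person would: the job done as asked, in the order asked, and still so for the second after the job is handed in, with the robot touching nothing.
It also fails if it takes over 64 s, if anything falls off the work surface, if the arm or the gripper's body presses on something with over 40 N, if the wrist force passes 120 N, or if a joint passes its speed limit or range.

## Working session

There is one attempt and no reset: what is moved stays moved. The work goes in short steps, Python scripts to look and compute and a shell command to move; the robot and the scene stay as the last step left them, time stands still between calls to the robot, and variables do not carry over. Pictures are saved under pics/ and viewed, at most 12 in all, crops included, and the job is handed in when it is done.

```bash
mkdir -p pics; python3 - <<'E'
from bench import env
import cv2
for n in("top","side"):
    cv2.imwrite(f"pics/{n}0.png",env.snapshot(n)); m=env.camera_model(n); print(n,m)
s=env.get_state();print(s)
E
```

```text
top {'fx': 617.3629542356678, 'fy': 617.3629542356678, 'cx': 319.1567039634753, 'cy': 246.03717386012266, 'D': array([-0.15525082,  0.        ,  0.        ,  0.        ,  0.        ]), 'pose': array([[-2.97883304e-02, -9.97414780e-01,  6.53942794e-02,
         5.29538196e+02],
       [-9.99547304e-01,  3.00007217e-02,  2.26805509e-03,
         7.44945810e+01],
       [-4.22406724e-03, -6.52971140e-02, -9.97856926e-01,
         1.02568392e+03],
       [ 0.00000000e+00,  0.00000000e+00,  0.00000000e+00,
         1.00000000e+00]])}
side {'fx': 582.7628203914314, 'fy': 582.7628203914314, 'cx': 322.52281323210224, 'cy': 233.00160999255564, 'D': array([0.01486828, 0.        , 0.        , 0.        , 0.        ]), 'pose': array([[ 9.52701707e-01, -1.32195363e-01,  2.73649126e-01,
         2.55305460e+02],
       [-3.03906836e-01, -4.13505690e-01,  8.58285313e-01,
        -8.55745198e+02],
       [-3.05867368e-04, -9.00853723e-01, -4.34122651e-01,
         5.60707349e+02],
       [ 0.00000000e+00,  0.00000000e+00,  0.00000000e+00,
         1.00000000e+00]])}
{'t': 0.1, 'joints': array([ 6.74932600e+01,  1.49320565e+01, -7.97861067e+00,  6.71925151e+01,
       -2.72935540e-04,  8.99988019e+01]), 'joint_velocities': array([ 0.12194005, -0.1601181 ,  0.21547419, -0.06278384, -0.01248546,
        0.10992407]), 'joint_efforts': array([ 1.98702422e-03, -4.06509769e+01,  2.54527527e+01,  1.01417553e-02,
        2.31994627e-04,  2.44128694e-05]), 'eef_pos': array([200.77488262, 484.54913075, 303.14564509]), 'tcp_rot': array([-1.79896818e+02,  2.70777546e-04,  1.57494459e+02]), 'ft_force': array([-0.09692857,  0.15187358,  0.47833806]), 'ft_torque': array([ 0.01868313, -0.0137176 , -0.02421773]), 'grasp_force': 0.0, 'grip_width': 85.52228809404946}
```

View pics/top0.png

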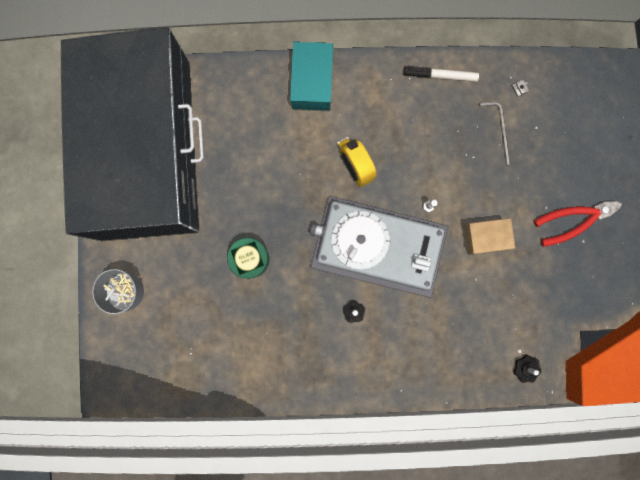

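View pics/side0.png

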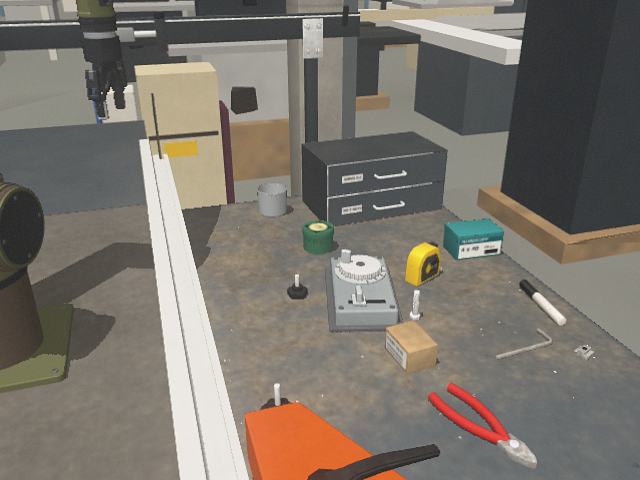

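The top view shows the stop at about (380,245), its dial centre near (361,240), the lug near (349,253) and the slide tab near (422,264). A white rail runs along rows 405–470, between the robot and the work. I'll zoom in on the stop and compute the basics.

```bash
cat > h.py <<'E'
import numpy as np,cv2
from bench import env
def ray(n,uv):
    m=env.camera_model(n);K=np.array([[m['fx'],0,m['cx']],[0,m['fy'],m['cy']],[0,0,1]])
    p=cv2.undistortPoints(np.array([[uv]],float),K,m['D'])[0,0]
    P=m['pose'];return P[:3,3],P[:3,:3]@np.array([p[0],p[1],1])
def onz(n,uv,z):
    o,d=ray(n,uv);return o+d*(z-o[2])/d[2]
def tri(a,b):
    o1,d1=ray("top",a);o2,d2=ray("side",b);d1/=np.linalg.norm(d1);d2/=np.linalg.norm(d2)
    s=np.linalg.lstsq(np.c_[d1,-d2],o2-o1,rcond=None)[0];p,q=o1+s[0]*d1,o2+s[1]*d2
    return (p+q)/2,np.linalg.norm(p-q)
def proj(n,X):
    m=env.camera_model(n);K=np.array([[m['fx'],0,m['cx']],[0,m['fy'],m['cy']],[0,0,1]])
    T=np.linalg.inv(m['pose']);return cv2.projectPoints(np.array(X,float).reshape(-1,1,3),cv2.Rodrigues(T[:3,:3])[0],T[:3,3],K,m['D'])[0][:,0]
E
python3 - <<'E'
from h import *
t=cv2.imread("pics/top0.png");s=cv2.imread("pics/side0.png")
a=cv2.resize(t[190:300,300:450],None,fx=5,fy=5,interpolation=cv2.INTER_CUBIC)
cv2.imwrite("pics/tc.png",a)
b=cv2.resize(s[235:345,310:430],None,fx=5,fy=5,interpolation=cv2.INTER_CUBIC)
cv2.imwrite("pics/sc.png",b)
for r in(405,435,470):
    for z in(0,100,200,300): print(r,z,onz("top",(320,r),z).round())
# rail seen from side: intersect pixel row with vertical plane guesses
for uv in((150,150),(180,150),(165,300),(200,300),(185,470),(240,470)):
    print(uv,[onz("side",uv,z)[:2].round().tolist() for z in(0,100,200,300)])
E
```

```text
405 0 [333.  83.   0.]
405 100 [352.  82. 100.]
405 200 [372.  82. 200.]
405 300 [391.  81. 300.]
435 0 [283.  85.   0.]
435 100 [307.  84. 100.]
435 200 [331.  83. 200.]
435 300 [355.  82. 300.]
470 0 [224.  87.   0.]
470 100 [254.  85. 100.]
470 200 [284.  84. 200.]
470 300 [313.  83. 300.]
(150, 150) [[275.0, 990.0], [272.0, 661.0], [268.0, 331.0], [265.0, 2.0]]
(180, 150) [[365.0, 961.0], [345.0, 637.0], [326.0, 313.0], [306.0, -11.0]]
(165, 300) [[257.0, 76.0], [256.0, -90.0], [256.0, -257.0], [256.0, -423.0]]
(200, 300) [[316.0, 57.0], [305.0, -106.0], [294.0, -269.0], [284.0, -432.0]]
(185, 470) [[252.0, -321.0], [253.0, -416.0], [253.0, -512.0], [254.0, -607.0]]
(240, 470) [[315.0, -341.0], [305.0, -433.0], [294.0, -525.0], [283.0, -617.0]]
```

View pics/tc.png

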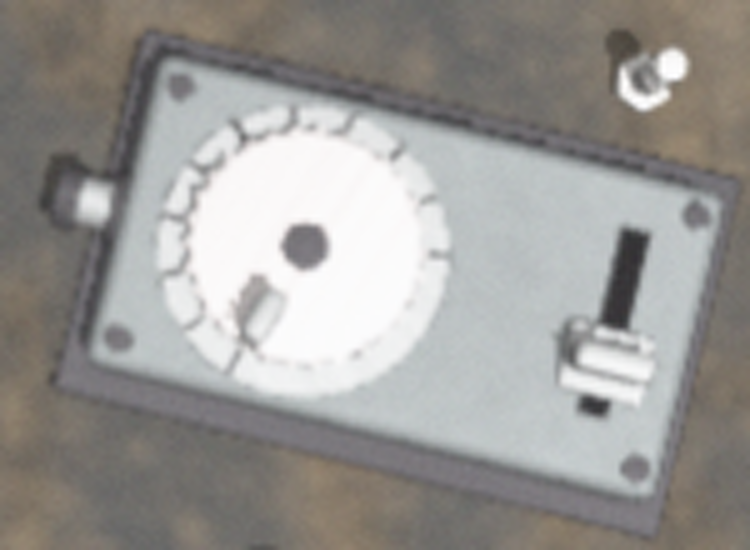

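View pics/sc.png

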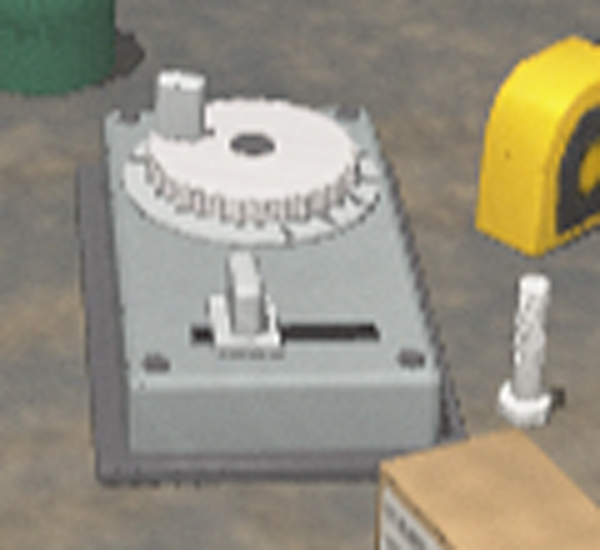

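The zoomed top crop shows the dial cap at (305,245), the lug at about (262,312) to the lower left, and the tab top at about (612,365). The flange corners are near (152,32), (740,182), (655,535) and (60,385). The side crop confirms the upright lug at (180,80) and the tab at (243,260). Next I'll find the block pose and the lug yaw.

```bash
python3 - <<'E'
from h import *
U=lambda c:((c[0]+.5)/5-.5+300,(c[1]+.5)/5-.5+190)
V=lambda c:((c[0]+.5)/5-.5+310,(c[1]+.5)/5-.5+235)
F=[onz("top",U(c),8)[:2] for c in((152,32),(740,182),(655,535),(60,385))]
F=np.array(F);print(F.round(1), [np.linalg.norm(F[i]-F[i-1]).round(1) for i in range(4)])
B=np.array([onz("top",U(c),36)[:2] for c in((180,87),(697,215),(636,467),(118,338))]);print("screws",B.round(1),B.mean(0))
ex=(F[0]-F[3])+(F[1]-F[2]);yaw=np.arctan2(ex[1],ex[0])
ey=(F[0]-F[1])+(F[3]-F[2]);yaw2=np.arctan2(-ey[0],ey[1])
b=(B[0]-B[1])+(B[3]-B[2]);yaw3=np.arctan2(-b[0],b[1])
print("centre",F.mean(0),np.degrees([yaw,yaw2,yaw3]))
y=yaw2;R=np.array([[np.cos(y),-np.sin(y)],[np.sin(y),np.cos(y)]])
c=(F.mean(0)+B.mean(0))/2
ax=c+R@[0,35];print("axis pred",ax,"cap",onz("top",U((305,245)),53)[:2],onz("side",V((252,144)),53)[:2])
print("tab pred",c+R@[-17,-68])
# lug & tab: bright top segment
t=cv2.imread("pics/top0.png")
for nm,p in(("lugtop",(268,318)),("lugtopb",(262,312))):
  w=onz("top",U(p),76)[:2];d=w-ax;print(nm,w,np.linalg.norm(d),np.degrees(np.arctan2(d[1],d[0])))
print("lug tri",tri(U((268,318)),V((182,77))));w=onz("side",V((182,77)),76)[:2];d=w-ax;print(w,np.linalg.norm(d),np.degrees(np.arctan2(d[1],d[0])))
w=onz("top",U((235,362)),39)[:2]-ax;print("mark0",np.linalg.norm(w),np.degrees(np.arctan2(w[1],w[0])))
w=onz("top",U((440,256)),39)[:2]-ax;print("mark10",np.linalg.norm(w),np.degrees(np.arctan2(w[1],w[0])))
print("tab tri",tri(U((615,362)),V((243,258))))
print("drawer",[onz("top",p,100)[:2].round() for p in((198,232),(190,55))])
a=cv2.resize(t[232:266,330:364],None,fx=14,fy=14,interpolation=cv2.INTER_CUBIC)
b=cv2.resize(t[245:279,404:438],None,fx=14,fy=14,interpolation=cv2.INTER_CUBIC)
cv2.imwrite("pics/z.png",np.hstack([a,b])[:476,:800])
E
```

```text
[[ 679.    56.3]
 [ 623.2 -138. ]
 [ 507.  -104.7]
 [ 562.6   90.3]] [np.float64(121.2), np.float64(202.2), np.float64(120.9), np.float64(202.8)]
screws [[ 656.7   48.3]
 [ 610.3 -117.6]
 [ 529.7  -94.5]
 [ 576.3   70.8]] [593.24677157 -23.23944812]
centre [592.97842195 -24.04689038] [-16.13346823 -15.96781349 -15.67931911]
axis pred [602.74100273  10.00640428] cap [603.09013041  10.86699361] [601.44176041   6.57399179]
tab pred [558.06190088 -84.3428292 ]
lugtop [579.14304679  24.5510706 ] 27.720224441822726 148.35227924970505
lugtopb [581.04972828  26.3392058 ] 27.152749271677013 143.02148017539707
lug tri (array([579.81095924,  24.29105198,  74.94065644]), np.float64(1.2886875848125143))
[579.74070727  22.24709692] 26.054714497028495 151.97821736542417
mark0 42.58526340545631 146.30975126856544
mark10 43.45019016071409 -94.51963955177388
tab tri (array([562.83513455, -84.37185973,  64.04786094]), np.float64(0.32567544765451373))
drawer [array([617., 259.]), array([897., 271.])]
```

View pics/z.png

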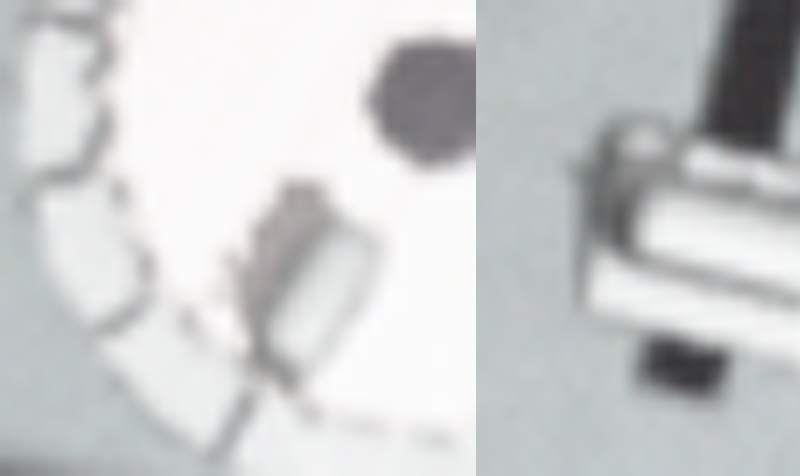

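The positions check out:

| Item | Measured | Check |
|---|---|---|
| Block centre | about (593,-23.6) | – |
| Block yaw | about -16° | – |
| Dial axis | about (602.7,10.3) | the cap agrees |
| Click marks | 146.3° to -94.5° | span is 240°, as expected |
| Lug | 146° | at radius 27 mm |

The wall is only about 100 mm high, so I'll close the gripper and travel over it.

Units first: shifts go in shares of 62.5 mm and turns go in shares of 90 degrees. So -33 mm is -0.528, -20 mm is -0.32, 10 degrees / 90 = 0.1111.

```bash
python3 -m crank '-0.256,-0.16,0,0,0,0;-0.528,-0.32,0,0,0,0;-0.528,-0.32,0,0,0,0;-0.528,-0.32,0,0,0,0;-0.528,-0.32,0,0,0,0;-0.528,-0.32,0,0,0,0;-0.528,-0.32,0,0,0,0;-0.528,-0.32,0,0,0,0;-0.528,-0.32,0,0,0,0;-0.528,-0.32,0,0,0,0;-0.528,-0.32,0,0,0,0;-0.528,-0.32,0,0,0,0;-0.528,-0.32,0,0,0,0;-0.528,-0.32,0,0,0,0;-0.528,-0.32,0,0,0,0;-0.528,-0.32,0,0,0,0;-0.256,-0.16,0,0,0,0;0,0,0,0,0,0.1111;0,0,0,0,0,0.1111;0,0,0,0,0,0' 0 20; python3 -c "
from h import *
s=env.get_state();print(s['joints'].round(1))
cv2.imwrite('pics/side1.png',cv2.resize(env.snapshot('side')[60:310,180:480],None,fx=2,fy=2))
p=s['eef_pos'];print(proj('side',[p,p-[0,0,73],p-[0,0,86]]))"
```

```text
t: 2.6
eef_pos: [564.6, -12.5, 303.8]
tcp_rot: [-180.0, -0.0, 137.6]
ft_force: [0.4, -0.2, 0.2]
grip_width: -0.3
grasp_force: 0.0
[-1.3 18.9 -2.3 68.9  0.  41.1]
[[346.92058362 132.76171353]
 [346.11467035 176.40768937]
 [345.97718857 183.87367056]]
```

View pics/side1.png

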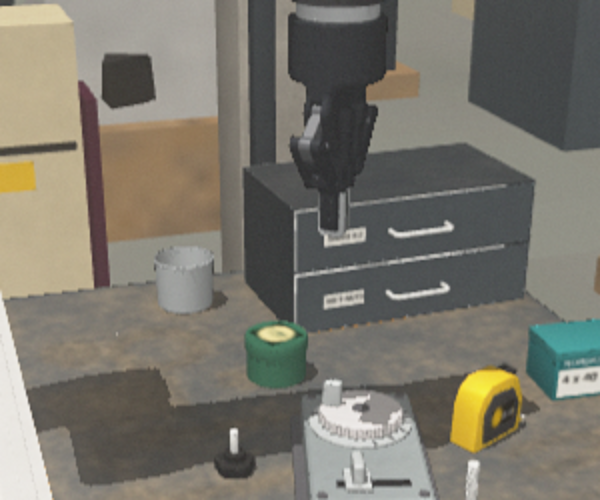

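The fingertip in the side view sits at full-picture row 177, which matches 73 mm ahead of the TCP. I'll turn the other way, since that suits joint 6's range, and move into position behind the lug.

In the tool's units: 30 mm is 0.48, 20 mm is 0.32, -10 degrees / 90 = -0.1111.

```bash
python3 -m crank '0,0,0,0,0,-0.1111;0,0,0,0,0,-0.1111;0,0,0,0,0,-0.1111;0,0,0,0,0,-0.1111;0,0,0,0,0,-0.1111;0,0,0,0,0,-0.1111;0,0,0,0,0,-0.1111;0,0,0,0,0,-0.1111;0,0,0,0,0,-0.1111;0,0,0,0,0,-0.0933;-0.1328,0.064,0.32,0,0,0;-0.1344,0.0656,0.48,0,0,0;0,0,0.48,0,0,0;0,0,0.48,0,0,0;0,0,0.32,0,0,0;0,0,0.16,0,0,0;0,0,0,0,0,0'; python3 -c "
from h import *
s=env.get_state();print(s['joints'].round(1))
cv2.imwrite('pics/side2.png',cv2.resize(env.snapshot('side')[180:330,280:430],None,fx=4,fy=4))"
```

```text
t: 4.78
eef_pos: [567.5, 6.1, 163.6]
tcp_rot: [179.9, -0.0, -124.0]
ft_force: [0.1, -0.8, 0.8]
grip_width: 0.0
grasp_force: 0.0
[  0.6  24.4 -15.8  49.9   0.  -55.4]
```

View pics/side2.png

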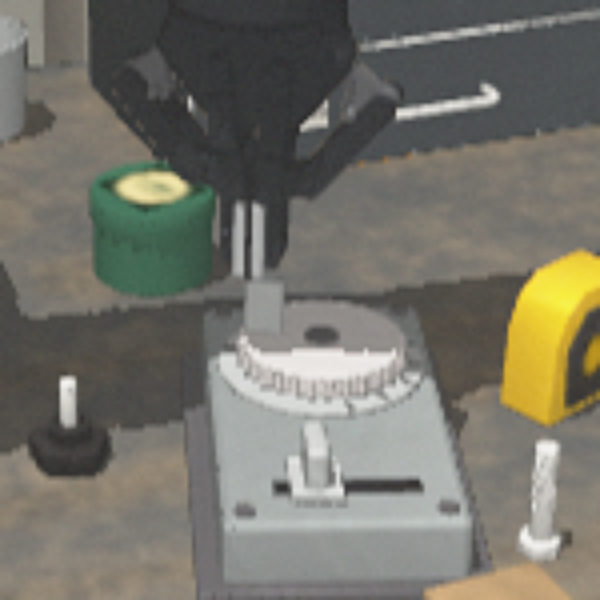

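The view shows the closed fingertip ending near crop (250,275), just above and beside the lug top at (265,285). I'll check that projection, then descend gently.

In the tool's units: 8 mm is 0.128, 7 mm is 0.112.

```bash
python3 -c "
from h import *
print((proj('side',[[567.5,6.1,90.6],[580,25,76]])-[280,180])*4)"; python3 -m crank '0,0,0.128,0,0,0;0,0,0.128,0,0,0;0,0,0.112,0,0,0;0,0,0.096,0,0,0;0,0,0,0,0,0'
```

```text
[[250.83893279 270.55330056]
 [262.48071845 277.25254039]]
t: 5.45
eef_pos: [567.5, 6.0, 134.2]
tcp_rot: [179.9, -0.0, -124.1]
ft_force: [0.1, -0.1, 0.7]
grip_width: 0.3
grasp_force: 0.0
```

In the tool's units: -1.5 mm is -0.024.

```bash
python3 -m crank '-0.024,0,0,0,0,0;-0.024,0,0,0,0,0;-0.024,0,0,0,0,0;-0.024,0,0,0,0,0;0,0,0,0,0,0'; python3 -m crank '-0.008,0,0,0,0,0;-0.008,0,0,0,0,0;0,0,0,0,0,0';python3 -m crank '-0.008,0,0,0,0,0;-0.008,0,0,0,0,0;0,0,0,0,0,0'
```

```text
t: 6.08
eef_pos: [571.5, 11.1, 135.0]
tcp_rot: [-180.0, 0.0, -124.1]
ft_force: [-0.9, 0.4, 0.7]
grip_width: -0.1
grasp_force: 0.0
t: 6.45
eef_pos: [571.8, 11.7, 134.9]
tcp_rot: [180.0, -0.0, -124.1]
ft_force: [-0.3, -0.6, 1.2]
grip_width: 0.1
grasp_force: 0.5
t: 6.82
eef_pos: [571.9, 12.0, 134.9]
tcp_rot: [180.0, -0.1, -124.1]
ft_force: [-2.1, -4.5, 3.0]
grip_width: 0.1
grasp_force: 2.7
```

Contact came at the predicted 15.5 mm offset. I'll push the first click along the arc.

In the tool's units: -1.43 mm is -0.0229, 0.77 mm is 0.0123, 3 degrees / 90 = 0.0333.

```bash
python3 -m crank '-0.0229,0.0123,0,0,0,0.0333;-0.0229,0.0123,0,0,0,0.0333;-0.0229,0.0123,0,0,0,0.0333;-0.0229,0.0123,0,0,0,0.0333;0,0,0,0,0,0'; python3 -m crank '-0.0229,0.0123,0,0,0,0.0333;-0.0229,0.0123,0,0,0,0.0333;0,0,0,0,0,0'; python3 -c "
from h import *
s=env.get_state();d=s['eef_pos'][:2]-[602.7,10.3];a=np.radians(s['tcp_rot'][2]);R=np.array([[np.cos(a),np.sin(a)],[np.sin(a),-np.cos(a)]]);print(R.T@d)
cv2.imwrite('pics/side3.png',cv2.resize(env.snapshot('side')[210:310,300:420],None,fx=5,fy=5));cv2.imwrite('pics/top3.png',cv2.resize(env.snapshot('top')[190:300,300:450],None,fx=5,fy=5))"
```

```text
t: 7.45
eef_pos: [573.1, 18.5, 134.8]
tcp_rot: [180.0, -0.1, -136.1]
ft_force: [-2.1, -3.9, 2.3]
grip_width: -0.1
grasp_force: 2.2
t: 7.82
eef_pos: [575.1, 22.7, 134.9]
tcp_rot: [180.0, 0.1, -142.0]
ft_force: [-0.7, -1.4, -0.7]
grip_width: -0.2
grasp_force: 0.3
[14.13649867 26.69951078]
```

View pics/side3.png

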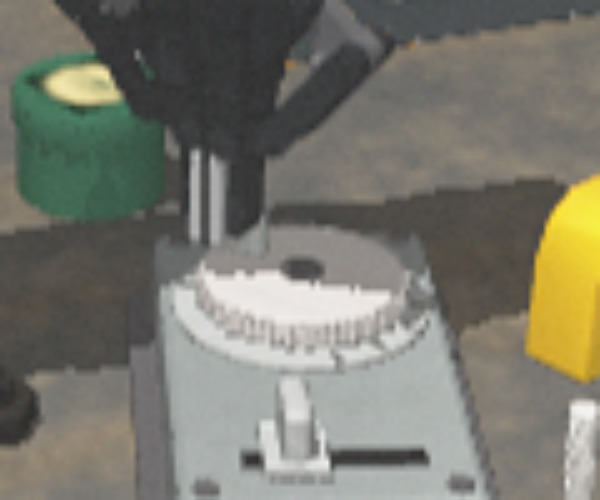

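The view shows the finger at (210,200) with the lug just ahead of it, and the force has dropped, so the first click has snapped. I'll continue round the arc.

In the tool's units: -1.42 mm is -0.0227, 0.7 mm is 0.0112, 3 degrees / 90 = 0.0333.

```bash
cat > m.py <<'E'
from h import *
s=env.get_state();d=s['eef_pos'][:2]-[602.7,10.3];a=np.radians(s['tcp_rot'][2]);R=np.array([[np.cos(a),np.sin(a)],[np.sin(a),-np.cos(a)]]);print("tan,rad",R.T@d,"F",R.T@s['ft_force'][:2])
E
for i in 1; do python3 -m crank '-0.0227,0.0112,0,0,0,0.0333;-0.0227,0.0112,0,0,0,0.0333;-0.0227,0.0112,0,0,0,0.0333;-0.0227,0.0112,0,0,0,0.0333;0,0,0,0,0,0'; python3 m.py; done
python3 -m crank '-0.0227,0.0112,0,0,0,0.0333;-0.0227,0.0112,0,0,0,0.0333;-0.0227,0.0112,0,0,0,0.0333;-0.0227,0.0112,0,0,0,0.0333;0,0,0,0,0,0'; python3 m.py
python3 -m crank '-0.0227,0.0112,0,0,0,0.0333;-0.0227,0.0112,0,0,0,0.0333;-0.0227,0.0112,0,0,0,0.0333;-0.0227,0.0112,0,0,0,0.0333;0,0,0,0,0,0'; python3 m.py
```

```text
t: 8.55
eef_pos: [575.0, 25.7, 134.7]
tcp_rot: [-179.9, -0.4, -154.1]
ft_force: [-6.0, -7.7, 7.4]
grip_width: -0.1
grasp_force: 4.9
tan,rad [18.22095249 25.98064849] F [ 8.69669561 -4.28715255]
t: 9.18
eef_pos: [582.4, 32.6, 134.9]
tcp_rot: [180.0, 0.0, -166.0]
ft_force: [-0.3, 0.0, -0.4]
grip_width: 0.2
grasp_force: 0.0
tan,rad [14.33058862 26.49703532] F [0.3314293  0.09949973]
t: 9.8
eef_pos: [583.7, 35.5, 134.5]
tcp_rot: [-180.0, -0.4, -178.0]
ft_force: [-8.9, -1.3, 7.5]
grip_width: -0.1
grasp_force: 4.5
tan,rad [18.11999045 25.87216513] F [ 8.9215663 -0.9740065]
```

In the tool's units: -1.42 mm is -0.0227, 0.7 mm is 0.0112, 3 degrees / 90 = 0.0333.

```bash
python3 -m crank '-0.0227,0.0112,0,0,0,0.0333;-0.0227,0.0112,0,0,0,0.0333;-0.0227,0.0112,0,0,0,0.0333;-0.0227,0.0112,0,0,0,0.0333;0,0,0,0,0,0'; python3 m.py
python3 -m crank '-0.0227,0.0112,0,0,0,0.0333;-0.0227,0.0112,0,0,0,0.0333;-0.0227,0.0112,0,0,0,0.0333;-0.0227,0.0112,0,0,0,0.0333;0,0,0,0,0,0'; python3 m.py
python3 -m crank '-0.0227,0.0112,0,0,0,0.0333;0,0,0,0,0,0'; python3 m.py
```

```text
t: 10.42
eef_pos: [593.2, 38.8, 134.8]
tcp_rot: [180.0, 0.0, 170.0]
ft_force: [0.4, -0.2, -0.3]
grip_width: -0.1
grasp_force: 0.0
tan,rad [14.28452897 26.39504305] F [-0.41182797 -0.12000076]
t: 11.05
eef_pos: [595.8, 40.7, 134.6]
tcp_rot: [-180.0, -0.4, 158.0]
ft_force: [-9.8, 1.5, 7.7]
grip_width: -0.0
grasp_force: 4.8
tan,rad [17.78531212 25.62968781] F [ 9.70008357 -2.2535521 ]
t: 11.3
eef_pos: [596.7, 41.2, 134.6]
tcp_rot: [-180.0, -0.5, 155.1]
ft_force: [-10.8, 2.6, 7.9]
grip_width: -0.5
grasp_force: 5.6
tan,rad [18.49979484 25.4580191 ] F [10.90041158 -2.24328609]
```

In the tool's units: -0.95 mm is -0.0152, 0.47 mm is 0.0075, 2 degrees / 90 = 0.0222.

```bash
python3 -m crank '-0.0152,0.0075,0,0,0,0.0222;0,0,0,0,0,0'; python3 m.py
python3 -m crank '-0.0152,0.0075,0,0,0,0.0222;0,0,0,0,0,0'; python3 m.py
```

```text
t: 11.55
eef_pos: [598.9, 41.1, 134.7]
tcp_rot: [-180.0, -0.4, 153.1]
ft_force: [-6.3, 2.7, 5.5]
grip_width: -0.1
grasp_force: 3.9
tan,rad [17.36664209 25.67714522] F [ 6.87785744 -0.4581055 ]
t: 11.8
eef_pos: [602.0, 40.5, 134.8]
tcp_rot: [180.0, -0.1, 151.0]
ft_force: [-3.3, 1.5, 2.4]
grip_width: -0.2
grasp_force: 2.1
tan,rad [15.25455061 26.06245814] F [ 3.61548139 -0.26846808]
```

```bash
python3 -m crank '0,0,0,0,0,0;0,0,0,0,0,0'; python3 m.py
```

```text
t: 12.05
eef_pos: [603.1, 40.1, 134.8]
tcp_rot: [180.0, -0.0, 150.9]
ft_force: [-1.5, 1.1, 0.7]
grip_width: 0.0
grasp_force: 1.3
tan,rad [14.12084402 26.24697105] F [1.87087734 0.24919836]
```

In the tool's units: -0.95 mm is -0.0152, 0.47 mm is 0.0075, 2 degrees / 90 = 0.0222.

```bash
python3 -m crank '-0.0152,0.0075,0,0,0,0.0222;0,0,0,0,0,0;0,0,0,0,0,0'; python3 m.py; python3 -m crank '0.048,0,0,0,0,0;0.08,0,0,0,0,0;0,0,0,0,0,0'; python3 m.py
python3 -c "
from h import *
t=env.snapshot('top')[190:300,300:450];s=env.snapshot('side')[210:310,300:420]
cv2.imwrite('pics/c4.png',np.hstack([cv2.resize(s,(480,400),interpolation=2)]))"
```

```text
t: 12.42
eef_pos: [605.0, 39.4, 135.2]
tcp_rot: [180.0, 0.1, 148.9]
ft_force: [0.5, -0.1, -0.6]
grip_width: -0.0
grasp_force: 0.0
tan,rad [13.12489944 26.10595638] F [-0.47294474  0.15735633]
t: 12.8
eef_pos: [596.6, 44.1, 134.9]
tcp_rot: [-180.0, -0.0, 148.9]
ft_force: [0.2, -1.8, 0.2]
grip_width: 0.1
grasp_force: 0.0
tan,rad [22.66926165 25.82935705] F [-1.09588024 -1.43023763]
```

View pics/c4.png

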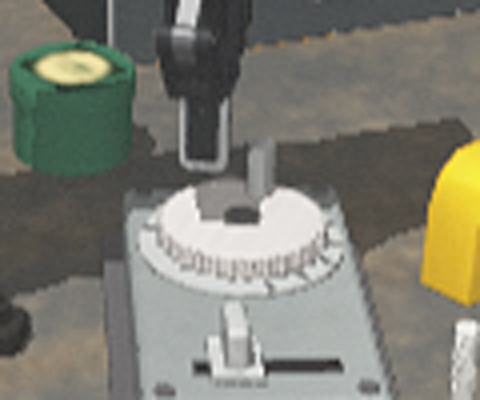

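The fingertip is off the dial and the lug now stands at about (262,147) in the crop. I'll raise the tool, move behind the slide's tab, and check the lug angle from both cameras.

In the tool's units: -23 mm is -0.368, -20 mm is -0.32, -7.5 degrees / 90 = -0.0833.

```bash
python3 -m crank '0,0,-0.32,0,0,0;0,0,-0.32,0,0,0;0,0,-0.32,0,0,0;0.08,-0.32,0,0,0,-0.0833;0,0,0,0,0,-0.0833;0.0736,-0.368,0,0,0,0;0.0736,-0.368,0,0,0,0;0.0736,-0.368,0,0,0,0;0.0736,-0.368,0,0,0,0;0.0736,-0.368,0,0,0,0;0,0,0,0,0,0'
python3 -c "
from h import *
t=env.snapshot('top')[190:300,300:450];s=env.snapshot('side')
w=onz('side',(300+262/4,210+147/4),76)[:2]-[602.7,10.3];print(np.hypot(*w),np.degrees(np.arctan2(w[1],w[0])))
c=(s[210:320,310:420]);cv2.imwrite('pics/c5.png',np.hstack([cv2.resize(t,(450,330),interpolation=2),cv2.resize(c,(330,330),interpolation=2)]))"
```

```text
t: 14.28
eef_pos: [527.0, -76.8, 194.8]
tcp_rot: [-180.0, -0.1, 163.6]
ft_force: [0.7, -0.1, -0.8]
grip_width: -0.1
grasp_force: 0.0
20.25639400145479 40.84570690727692
```

View pics/c5.png

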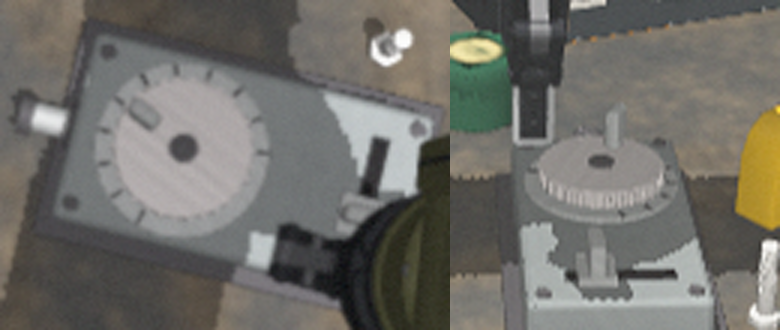

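The top view, with the shade now over the dial, shows the lug at crop (145,112), pointing at the fifth mark, which is the fourth click. I'll check its angle numerically, then approach the tab.

In the tool's units: 20 mm is 0.32, 10 mm is 0.16.

```bash
python3 -c "
from h import *
w=onz('top',(300+145/3,190+112/3),76)[:2]-[602.7,10.3];print(np.hypot(*w),np.degrees(np.arctan2(w[1],w[0])))"
python3 -m crank '0,0,0.32,0,0,0;0,0,0.32,0,0,0;0,0,0.32,0,0,0;0,0,0.16,0,0,0;0,0,0.064,0,0,0;0,0,0,0,0,0'
python3 -m crank '-0.064,0,0,0,0,0;-0.064,0,0,0,0,0;-0.064,0,0,0,0,0;-0.032,0,0,0,0,0;-0.032,0,0,0,0,0;0,0,0,0,0,0'
```

```text
26.366635503370773 50.78883228873365
t: 15.12
eef_pos: [528.9, -74.6, 121.1]
tcp_rot: [180.0, 0.0, 163.9]
ft_force: [-0.7, -0.6, 0.4]
grip_width: -0.2
grasp_force: 0.0
t: 15.88
eef_pos: [544.0, -79.2, 120.9]
tcp_rot: [-180.0, -0.0, 163.9]
ft_force: [-0.3, -0.8, -0.4]
grip_width: -0.0
grasp_force: 0.0
```

The lug angle is 50.8° against an expected 50.3°, so the dial is on the fourth click. Now I'll push the slide.

In the tool's units: -2 mm is -0.032.

```bash
python3 -m crank '-0.032,0,0,0,0,0;-0.032,0,0,0,0,0;-0.032,0,0,0,0,0;-0.032,0,0,0,0,0;-0.032,0,0,0,0,0;-0.032,0,0,0,0,0;-0.032,0,0,0,0,0;-0.032,0,0,0,0,0;-0.032,0,0,0,0,0;-0.032,0,0,0,0,0;-0.032,0,0,0,0,0;-0.032,0,0,0,0,0;0,0,0,0,0,0'
python3 -m crank '-0.016,0,0,0,0,0;-0.016,0,0,0,0,0;0,0,0,0,0,0';python3 -m crank '-0.016,0,0,0,0,0;-0.016,0,0,0,0,0;0,0,0,0,0,0'
```

```text
t: 17.5
eef_pos: [567.4, -86.0, 120.9]
tcp_rot: [-180.0, 0.0, 163.9]
ft_force: [-0.3, 0.5, -0.2]
grip_width: -0.1
grasp_force: 0.4
t: 17.88
eef_pos: [569.0, -86.4, 120.9]
tcp_rot: [-180.0, 0.0, 163.9]
ft_force: [-0.6, 1.4, -0.2]
grip_width: 0.4
grasp_force: 0.6
t: 18.25
eef_pos: [571.0, -87.0, 120.9]
tcp_rot: [-180.0, 0.0, 163.9]
ft_force: [-0.3, 0.7, -0.3]
grip_width: -0.1
grasp_force: 0.6
```

In the tool's units: -1 mm is -0.016.

```bash
python3 -m crank '-0.016,0,0,0,0,0;-0.016,0,0,0,0,0;0,0,0,0,0,0';python3 -m crank '-0.016,0,0,0,0,0;-0.016,0,0,0,0,0;0,0,0,0,0,0'
```

```text
t: 18.62
eef_pos: [571.7, -87.2, 120.9]
tcp_rot: [180.0, -0.1, 163.9]
ft_force: [-4.5, 0.9, 3.5]
grip_width: -0.0
grasp_force: 2.6
t: 19.0
eef_pos: [572.0, -87.3, 120.8]
tcp_rot: [180.0, -0.3, 163.9]
ft_force: [-8.4, 2.6, 7.7]
grip_width: -0.1
grasp_force: 4.5
```

The slide is against its end stop: the TCP stopped advancing and the force rose to 8.8 N. I'll back off, lift, and take a last look.

In the tool's units: -50 mm is -0.8, -40 mm is -0.64.

```bash
python3 -m crank '0.064,0,0,0,0,0;0.16,0,0,0,0,0;0.16,0,0,0,0,0;0.08,0,-0.32,0,0,0;0,0,-0.48,0,0,0;0,0,-0.48,0,0,0;0.48,-0.16,-0.48,0,0,0;0.64,-0.48,-0.48,0,0,0;0.64,-0.64,0,0,0,0;0.32,-0.8,0,0,0,0;0,-0.8,0,0,0,0;0,0,0,0,0,0;0,0,0,0,0,0'
python3 -c "
from h import *
t=env.snapshot('top')[190:300,300:450];s=env.snapshot('side')
cv2.imwrite('pics/c6.png',np.hstack([cv2.resize(t,(450,330),interpolation=2),cv2.resize(s[210:320,310:420],(330,330),interpolation=2)]))"
```

```text
t: 20.62
eef_pos: [371.8, -216.6, 260.9]
tcp_rot: [180.0, 0.0, 163.9]
ft_force: [0.4, 0.9, -0.5]
grip_width: 0.0
grasp_force: 0.0
```

View pics/c6.png

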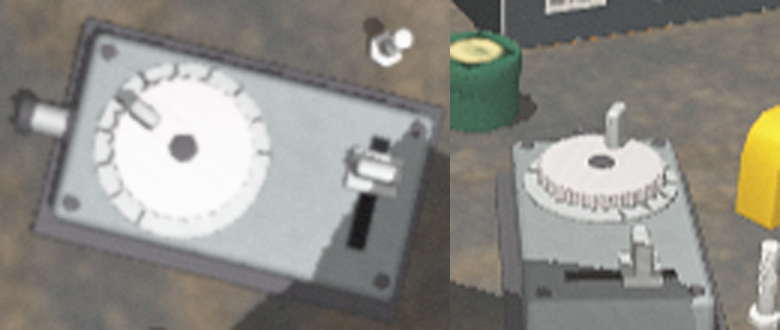

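The lug is still on the fourth click at crop (145,110). The tab is home at (375,168), and the bolt, tin and tape measure haven't moved.

```bash
python3 -c "
from bench import env
print(env.finish_job())"
```

```text
the job is handed in; nothing more can be done
None
```

The dial is four clicks clockwise (lug measured at 50.8°, 50.3° expected), the lock slide is against its end stop, the loose things in the last pictures stand where they did, and the job is handed in at about 21 s.

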